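# Pump the sunken vacuum canister back up

### The job

One of the two vacuum canisters on the bench has lost its vacuum: its green indicator pin has sunk into the lid. With the fingertips, pump that canister's blue plunger, pressing it all the way down and letting it come all the way back up each time, until its pin stands fully out like the pin on the other canister; then leave the plunger up. Do not touch either pin, leave the other canister's plunger alone, and do not pick up or shift anything that stands on the bench.

Things in the scene. Friction and masses are not known exactly. Their poses are not given: they have to be found in the camera images.
- canister_a: the canister with the sunken pin, the one to pump: clear box 130 mm (x) by 200 mm (y) with a white lid, lid top 103 mm above the bench, firmly fixed to the bench. Origin: centre of its underside on the bench; z up. On the lid stand the blue plunger (axis at x 0, y -40 mm) and the green indicator pin (axis at x 0, y +60 mm, 16 mm thick, in a grey collar whose top is 113 mm above the bench). 
- plunger_a_top (a point): centre of the flat top of canister_a's blue plunger head, a disc of 56 mm diameter and 14 mm thick; 172 mm above the bench when up, 146 mm when pressed fully down. It moves straight down on a spring: about 4 N to start, about 12 N, with the pin's drag, at the bottom, where it meets a hard stop; it comes back up by itself within 0.6 s when the finger is withdrawn
- pump_a (a joint): how far canister_a's plunger is pressed, m: 0 up, 0.026 fully down. Each full stroke ratchets the pin up about 10 mm (the first anything from 0 to 13 mm); short strokes, or strokes begun before the plunger is fully back up, may give nothing. Strokes after the pin is fully out do nothing
- pin_a (a joint): how far canister_a's pin has risen, m: 0 sunk (4 mm of it showing above its collar), 0.040 fully out (44 mm showing, with the yellow ring near its foot in full view). It starts between 0 and about 0.020 and stays where the ratchet has lifted it
- pin_a_top (a point): centre of the top of canister_a's pin, 117 mm above the bench when sunk, 157 mm fully out
- canister_b: the other canister, its pin already fully out: clear box 130 mm (x) by 200 mm (y) with a white lid, lid top 103 mm above the bench, firmly fixed to the bench. Origin: centre of its underside on the bench; z up. On the lid stand the blue plunger (axis at x 0, y -40 mm) and the green indicator pin (axis at x 0, y +60 mm, 16 mm thick, in a grey collar whose top is 113 mm above the bench). 
- plunger_b_top (a point): centre of the top of canister_b's plunger, same shape; not to be pressed
- pump_b (a joint): how far canister_b's plunger is pressed, m: 0 up, 0.026 fully down
- amber_bottle: amber glass bottle, 48 mm diameter, 120 mm tall, standing between the canisters; origin at the centre of its underside
- ointment_jar: white ointment jar with a wooden-coloured cap, 84 mm diameter, 105 mm tall; origin at the centre of its underside
- tub: small white tub with a blue cap, 70 mm diameter, 60 mm tall; origin at the centre of its underside
- spatula: spatula 180 mm long lying flat between the robot and the amber bottle; origin at the middle of its length, on the bench
- beaker: glass beaker, 66 mm diameter, 90 mm tall; origin at the centre of its underside
- bowl: porcelain bowl, 80 mm diameter, 35 mm tall, on the scale's pan; origin at the centre of its underside
- pin_b_top (a point): centre of the top of canister_b's pin, 157 mm above the bench, fully out, with its yellow ring in view

How it is judged:
On the way, in this order (a step that is already met when the one before it is completed fails the run):
1. the sunken canister's plunger has been pressed fully down once (value of joint pump_a above 0.021 m), for 0.02 s.
2. the plunger has come back up (value of joint pump_a below 0.003 m), for 0.02 s.
3. after further strokes the pin stands fully out (value of joint pin_a above 0.0375 m), for 0.2 s.
At the end, for the whole second after the job is handed in: the pin of canister_a is out by more than 37.5 mm of its 40 mm, both plungers are up to within 2 mm, and all loose things are at rest where they stood (value of joint pin_a above 0.0375 m and value of joint each of pump_a, pump_b below 0.002 m and linear speed of each of amber_bottle, ointment_jar, tub, spatula, beaker, bowl below 0.02 m/s); the robot touches nothing.
It fails at once if the robot touched an indicator pin (contact force between any of the arm, the fingers and pin_a_c0 above 0.5 N or contact force between any of the arm, the fingers and pin_b_c0 above 0.5 N).
It fails at once if the other canister's plunger was pressed more than 5 mm (value of joint pump_b above 0.005 m).
It fails at once if something loose on the bench was picked up or shifted by more than 15 mm (distance of any of amber_bottle, ointment_jar, tub, spatula, beaker, bowl from where it was at the start of the episode above 0.015 m).
It also fails if it takes over 48 s, if anything falls off the work surface, if the arm or the gripper's body presses on something with over 40 N, if the wrist force passes 120 N, or if a joint passes its speed limit or range.

### The arm

A 6-joint arm with a two-finger parallel gripper is mounted at the origin on the work surface. World frame = base frame: x ahead of the robot, y to its left, z up, the work surface at z = 0. Lengths are in m, angles in rad, forces in N, time in s.
With the tool pointing down it reaches from about 0.375 to 0.9 m from the base axis. Payload 3.1 kg.
Tool frame: the origin (TCP) lies at the very end of the fingers, on their centre line; the grasp point (between the pads) lies 19 mm behind it; z points along the fingers, y is the line along which they close (so a half turn about z gives the same grasp; the last joint's range is limited). The gripper opens to 87 mm and grips with 3 to 60 N. Pads are 19 mm wide; open, the fingers measure 117 mm over their backs; the gripper's body (75 mm by 190 mm) begins 51 mm behind the grasp point.
Start: joints at [-0.178, 0.527, 1.433, -0, 1.181, -0.178], TCP at [0.625, 0, 0.194] pointing down, gripper open.
Joint ranges: [-3.08, 3.08], [-0.75, 2.2], [0.22, 2.44], [-1.43, 4.57], [0, 2.65], [-2.85, 2.85]. Speed limits (rad/s): [2.79, 2.79, 3.14, 3.14, 3.14, 3.14].

### API

Orientations are given as a unit quaternion [x, y, z, w].
In Python, from rig import robot gives the robot as it stands. The module is installed in compiled form; this text tells all that it offers.
- The arm moves only by the tool servo_tool, never from a script. Its argument "rows" is one flat list of numbers, 5 for each row, row after row: the closure, from -1 (fully open) to 1 (shut), so that 0 is half open, then the shift along the tool's x, y, z in m, then the turn about the tool's z in degrees. A call has 1 to 5 rows; each row shifts and turns the commanded pose from where the row before left it, along the tool's axes as they then stand; what a row does not reach is not made up. A row lasts 1/12 s, in which the tool goes at most 41.7 mm and 7.16 degrees, less where a joint would pass 70% of its speed; a pose out of reach is approached as far as the arm can. A call with a gripper value outside its range is refused whole. The fingers move at their own pace and stop on an object; "newtons" is the grip in N (left out, the last holds). Time passes only in rows, so rows that do not move let the fingers close. It gives the time, the measured TCP pose, the force, the opening and the grip force at its end, in the units of the state.
- robot.get_obs(): the state, without advancing time (a new reading comes with each control period).
- robot.camera(name): name is "scene" or "side" or "wrist"; returns a dict with "pixels" (420x560x3 uint8, red, green, blue), "intrinsics" (3x3 intrinsics, pixels), "rvec" (rotation vector, rad) and "tvec" (3), from world to camera coordinates, as OpenCV has them; the wrist camera has in their place "mount" (4x4, takes a point from camera to tool coordinates, whose origin is the TCP and whose axes are the flange's). Camera axes: x right, y down, z forward; pixel columns grow to the right and rows downward; lengths in m; the calibration is good to about 2 mm. A picture is of the moment at which its call begins: read the wrist's pose just before it. There is no depth.
- robot.hand_in(): hands the job in; it is judged then, once.
Trained networks look in a picture, given as the dict that the camera call returned (one of the last four; its "shot" number tells which), for a name from the list of things; names that differ only in an ending like _2 or _b are one class to them, and where a whole thing is asked for, a point or a joint stands for the part that bears it (a point fixed in the world has none). Each returns a list of dicts, best first, with "score" (0 to 1); they miss things now and then, are a little off and sometimes report something else, mostly with a low value. They report only what shows in the picture. A call takes as long as a camera call.
- robot.spot_in(picture, query): "at" ([x, y, z] in m, in world coordinates, good to about 4 mm: the middle of the surface that is visible of it).
- robot.outline_of(picture, query): "region" (420x560 bool, what is visible of it).
- robot.place_of(picture, query): "at" ([x, y, z] in m, in world coordinates, good to about 4 mm: a listed point, or the origin of a listed thing).
The state is a dict: "time": time; "q": joint angles; "joint_velocities": joint speeds; "joint_torque": joint torques, N m; "position": TCP position; "tool_rot": TCP orientation; "ft_force": force on the tool from outside, world axes, zero at the start; "moment": the same for the moment, N m; "grip_width": finger opening in m; "grip_force": force on a finger pad.
Only numpy, scipy, OpenCV 4.12 (cv2) and the standard library are available. Lean on these libraries where they do the work, as an engineer would, in place of code of your own. Each camera call takes 0.05 s, during which the arm holds its last target. There are 200 camera calls.

## Working session

There is one attempt and no reset: what is moved stays moved. The work goes in short steps, Python scripts to look and compute and a tool call to move; the robot and the scene stay as the last step left them, time stands still between calls to the robot, and variables do not carry over. Pictures are saved under pics/ and viewed, at most 10 in all, crops included, and the job is handed in when it is done.

Besides the shell and the picture viewer there is one more tool, called as name(argument=value, ...), one argument or row to a line, values as JSON. servo_tool: Moves the arm, as the interface text tells. Its arguments: {"type":"object","properties":{"rows":{"type":"array","items":{"type":"number"}},"newtons":{"type":"number"}},"required":["rows"]}

```bash
mkdir -p pics; python3 - <<'E'
from rig import robot
import cv2,numpy as np
o=robot.get_obs();print(o['time'],o['position'],o['tool_rot'],o['grip_width'])
for n in['scene','side']:
    p=robot.camera(n);cv2.imwrite(f'pics/{n}0.png',p['pixels'][:,:,::-1])
    for q in['plunger_a_top','pin_a_top','canister_a','amber_bottle','ointment_jar','tub','beaker']:
        print(n,q,[(np.round(d['at'],3).tolist(),round(d['score'],2)) for d in robot.place_of(p,q)[:3]])
E
```

```text
0.0 [6.24189160e-01 1.66173544e-04 1.93058294e-01] [ 7.07107515e-01  7.07105165e-01 -6.53810172e-04 -9.05352853e-04] 0.08716241285091224
scene plunger_a_top [([0.534, 0.175, 0.173], 0.71)]
scene pin_a_top [([0.524, 0.27, 0.132], 0.56)]
scene canister_a [([0.528, 0.214, 0.0], 0.56), ([0.53, -0.2, -0.002], 0.56)]
scene amber_bottle [([0.601, -0.006, 0.006], 0.84)]
scene ointment_jar [([0.729, 0.216, 0.002], 0.8), ([0.402, 0.017, -0.006], 0.74)]
scene tub [([0.748, -0.224, -0.001], 0.85)]
scene beaker [([0.534, -0.488, 0.001], 0.81)]
side plunger_a_top [([0.532, 0.172, 0.175], 0.78), ([0.556, -0.232, 0.169], 0.73)]
side pin_a_top [([0.595, -0.007, 0.006], 0.64), ([0.518, 0.271, 0.129], 0.55)]
side canister_a [([0.528, 0.212, 0.001], 0.85), ([0.53, -0.2, 0.004], 0.74), ([0.534, 0.173, 0.173], 0.24)]
side amber_bottle [([0.594, -0.003, 0.004], 0.65)]
side ointment_jar [([0.732, 0.216, -0.004], 0.89), ([0.78, -0.024, 0.053], 0.54)]
side tub [([0.746, -0.218, -0.003], 0.61)]
side beaker [([0.537, -0.495, 0.0], 0.84), ([0.531, 0.176, 0.174], 0.67)]
```

View pics/scene0.png

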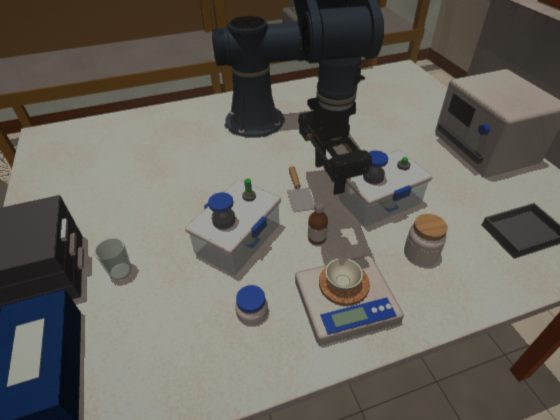

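View pics/side0.png

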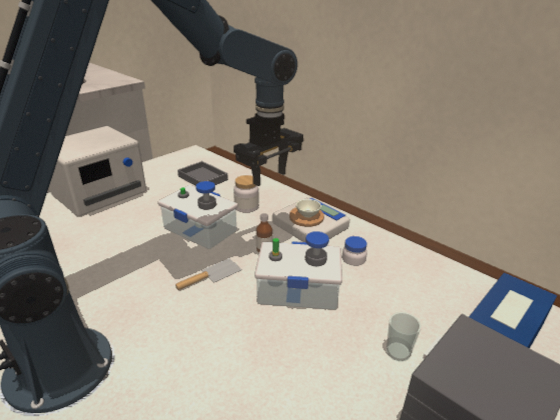

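The left canister at about (0.528, 0.213) has the short pin: scene pixel (404,163), side pixel (183,192). Canister B's pin is tall. Plunger A's top is at (0.533, 0.174, 0.173), with the pin away at y≈0.27. I'll close the fingers and move above the plunger.

servo_tool(
  rows=[1,0,0,-0.01,0,1,0.03,-0.015,-0.005,0,1,0.036,-0.019,0,0,1,0.036,-0.019,0,0,1,0.036,-0.019,0,0],
  newtons=20,
)

```text
time: 1.22
position: [0.5526, 0.139, 0.21]
tool_rot: [0.708, 0.707, 0.001, 0.0]
ft_force: [-0.4, 0.5, -0.2]
grip_width: 0.0612
grip_force: 0.0
```

servo_tool(
  rows=[1,0.036,-0.019,0,0,1,0,0,0,0,1,0,0,0,0,1,0,0,0,0,1,0,0,0,0],
)

```text
time: 1.63
position: [0.5352, 0.173, 0.2095]
tool_rot: [0.708, 0.707, 0.0, 0.001]
ft_force: [0.3, -0.3, -0.2]
grip_width: 0.0284
grip_force: 0.0
```

```bash
python3 - <<'E'
from rig import robot
import cv2,numpy as np
o=robot.get_obs();print(o['time'],o['position'],o['tool_rot'],o['grip_width'],o['ft_force'])
p=robot.camera('side')
a=p['pixels'][150:280,120:280,::-1];cv2.imwrite('pics/side1.png',cv2.resize(a,None,fx=4,fy=4,interpolation=cv2.INTER_CUBIC))
for q in['plunger_a_top','pin_a_top']: print(q,[(np.round(d['at'],3).tolist(),round(d['score'],2)) for d in robot.place_of(p,q)[:3]])
E
```

```text
1.6333 [0.53518139 0.17303955 0.20953556] [7.07532738e-01 7.06680161e-01 4.22202397e-04 6.29755909e-04] 0.028412759065109074 [ 0.26251576 -0.26728973 -0.17998043]
plunger_a_top [([0.532, 0.174, 0.174], 0.49)]
pin_a_top [([0.498, -0.15, 0.157], 0.57), ([0.52, 0.276, 0.13], 0.5), ([0.748, -0.218, -0.002], 0.18)]
```

View pics/side1.png

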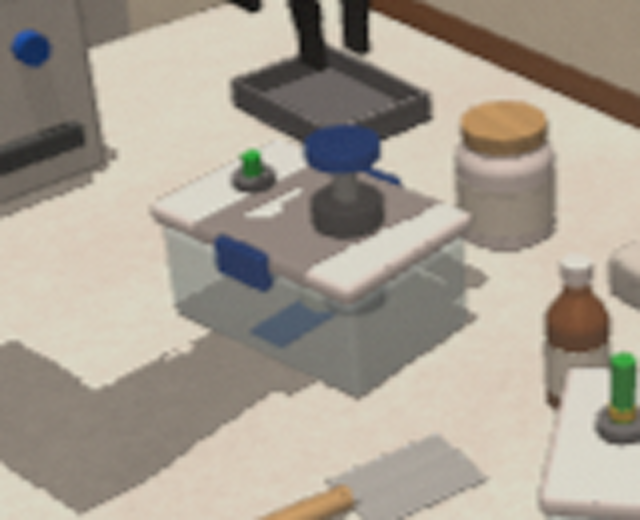

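The fingers hang over the plunger head at crop pixel (342,148). The pin at (252,165) shows about 15 mm. I'll finish closing and press.

servo_tool(
  rows=[1,0,0,0.0,0,1,0,0,0,0,1,0,0,0,0,1,0,0,0.012,0,1,0,0,0.012,0],
)

```text
time: 2.2
position: [0.5349, 0.1739, 0.1855]
tool_rot: [0.707, 0.707, 0.001, 0.001]
ft_force: [0.1, -0.1, 0.4]
grip_width: 0.0006
grip_force: 0.0
```

servo_tool(
  rows=[1,0,0,0.01,0,1,0,0,0.01,0,1,0,0,0.01,0,1,0,0,0.007,0,1,0,0,0,0],
)

```text
time: 2.62
position: [0.5327, 0.1739, 0.1462]
tool_rot: [0.707, 0.707, -0.001, -0.001]
ft_force: [0.4, -0.0, -0.9]
grip_width: -0.0
grip_force: 0.0
```

```bash
python3 - <<'E'
from rig import robot
import cv2,numpy as np
o=robot.get_obs();print(o['time'],o['position'],o['ft_force'],o['moment'])
p=robot.camera('side')
a=p['pixels'][150:280,120:280,::-1];a=cv2.resize(a,None,fx=3,fy=3,interpolation=cv2.INTER_CUBIC)
s=robot.camera('scene');b=s['pixels'][110:240,310:420,::-1];b=cv2.resize(b,None,fx=2.8,fy=3,interpolation=cv2.INTER_CUBIC)
cv2.imwrite('pics/c2.png',np.hstack([a,b]))
for x in (p,s):
  for q in['plunger_a_top','pin_a_top']: print(q,[(np.round(d['at'],3).tolist(),round(d['score'],2)) for d in robot.place_of(x,q)[:3]])
print(robot.get_obs()['ft_force'])
E
```

```text
2.6167 [0.53274824 0.17386046 0.14621179] [ 0.3857704  -0.02594272 -0.93296458] [-0.02547466  0.00518398 -0.02465677]
plunger_a_top [([0.533, 0.175, 0.175], 0.76)]
pin_a_top [([0.517, 0.272, 0.126], 0.48)]
plunger_a_top [([0.536, 0.172, 0.17], 0.82)]
pin_a_top [([0.534, 0.173, 0.172], 0.71), ([0.522, 0.271, 0.129], 0.59)]
[ 0.18227846 -0.74729678 -0.46402311]
```

View pics/c2.png

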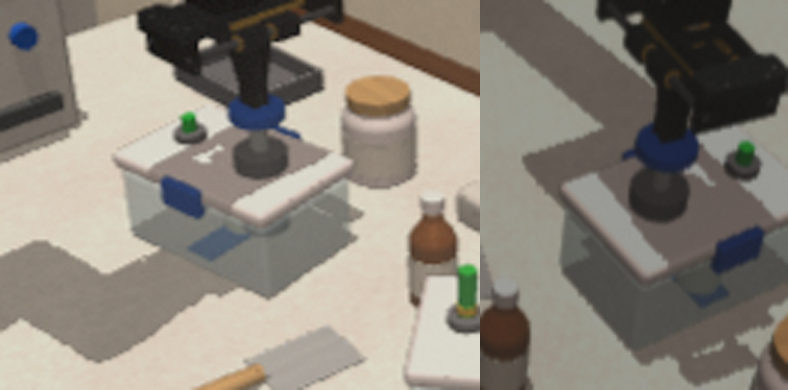

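The plunger is still up, and the fingertips end just at or above the disc (side crop (255,105), scene crop (670,140)) with no force. The reported TCP height is lower than the real fingertips, so I'll go by force from here.

servo_tool(
  rows=[1,0,0,0.003,0,1,0,0,0.003,0,1,0,0,0.003,0],
)

```text
time: 3.17
position: [0.5346, 0.1742, 0.1396]
tool_rot: [0.707, 0.707, 0.001, 0.0]
ft_force: [0.1, -0.1, 4.6]
grip_width: 0.0008
grip_force: 2.4
```

servo_tool(
  rows=[1,0,0,0.005,0,1,0,0,0.005,0,1,0,0,0.005,0],
)

```text
time: 3.42
position: [0.5346, 0.1741, 0.1251]
tool_rot: [0.707, 0.707, 0.001, 0.001]
ft_force: [-1.7, -0.3, 10.9]
grip_width: 0.0002
grip_force: 5.4
```

```bash
python3 - <<'E'
from rig import robot
import cv2,numpy as np
p=robot.camera('side')
a=p['pixels'][150:280,120:280,::-1];a=cv2.resize(a,None,fx=3,fy=3,interpolation=cv2.INTER_CUBIC)
s=robot.camera('scene');b=s['pixels'][110:240,310:420,::-1];b=cv2.resize(b,None,fx=2.8,fy=3,interpolation=cv2.INTER_CUBIC)
cv2.imwrite('pics/c3.png',np.hstack([a,b]))
for x in (p,s):
  for q in['plunger_a_top','pin_a_top']: print(q,[(np.round(d['at'],3).tolist(),round(d['score'],2)) for d in robot.place_of(x,q)[:3]])
o=robot.get_obs();print(o['position'],o['ft_force'],o['moment'])
E
```

```text
plunger_a_top [([0.532, 0.176, 0.154], 0.6)]
pin_a_top [([0.55, -0.234, 0.172], 0.75), ([0.519, 0.27, 0.132], 0.43)]
plunger_a_top [([0.495, -0.154, 0.158], 0.74), ([0.536, 0.174, 0.151], 0.71)]
pin_a_top [([0.522, 0.268, 0.134], 0.6)]
[0.53462658 0.17412454 0.12508567] [-0.64703473 -0.11136422  7.85803118] [-0.05503303  0.15497499  0.02870409]
```

View pics/c3.png

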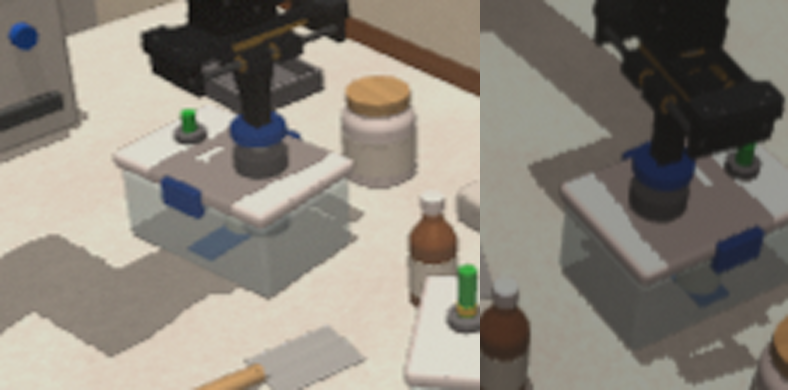

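The plunger is most of the way down, tops at about 0.152. Contact started at about 0.145 reported, so the bottom should be at about 0.119 reported.

servo_tool(
  rows=[1,0,0,0.003,0,1,0,0,0.003,0,1,0,0,0.001,0,1,0,0,0,0],
)

```text
time: 4.05
position: [0.5346, 0.1741, 0.1183]
tool_rot: [0.707, 0.707, 0.001, 0.001]
ft_force: [-2.1, -0.2, 10.5]
grip_width: 0.0007
grip_force: 5.2
```

servo_tool(
  rows=[1,0,0,0.0015,0,1,0,0,0,0],
)

```text
time: 4.22
position: [0.5346, 0.1741, 0.1178]
tool_rot: [0.707, 0.707, 0.001, 0.001]
ft_force: [-3.9, -0.2, 16.0]
grip_width: 0.0005
grip_force: 7.8
```

Hard stop reached at 0.118. Withdrawing by 38 mm and waiting for the return.

servo_tool(
  rows=[1,0,0,-0.019,0,1,0,0,-0.019,0,1,0,0,0,0,1,0,0,0,0,1,0,0,0,0],
)

```text
time: 4.63
position: [0.5332, 0.1739, 0.1526]
tool_rot: [0.707, 0.707, -0.001, -0.0]
ft_force: [-0.8, 0.9, -0.2]
grip_width: 0.0005
grip_force: 0.0
```

servo_tool(
  rows=[1,0,0,0,0,1,0,0,0,0,1,0,0,0,0,1,0,0,0,0,1,0,0,0,0],
)

```text
time: 5.05
position: [0.5338, 0.174, 0.1531]
tool_rot: [0.707, 0.707, -0.0, -0.0]
ft_force: [0.3, 0.5, 0.2]
grip_width: 0.0005
grip_force: 0.0
```

servo_tool(
  rows=[1,0,0,0.01,0,1,0,0,0.01,0,1,0,0,0.01,0,1,0,0,0.008,0,1,0,0,0,0],
)

```text
time: 5.47
position: [0.5356, 0.1742, 0.1178]
tool_rot: [0.707, 0.707, 0.001, 0.001]
ft_force: [-2.6, -0.3, 18.9]
grip_width: 0.0004
grip_force: 9.3
```

Second stroke done. Same again for the third.

servo_tool(
  rows=[1,0,0,-0.019,0,1,0,0,-0.019,0,1,0,0,0,0,1,0,0,0,0,1,0,0,0,0],
)

```text
time: 5.88
position: [0.5331, 0.1739, 0.1523]
tool_rot: [0.707, 0.707, -0.001, -0.001]
ft_force: [-0.3, 0.1, 1.0]
grip_width: 0.0005
grip_force: 0.0
```

servo_tool(
  rows=[1,0,0,0,0,1,0,0,0,0,1,0,0,0,0,1,0,0,0,0,1,0,0,0,0],
)

```text
time: 6.3
position: [0.5338, 0.174, 0.1532]
tool_rot: [0.707, 0.707, -0.0, -0.0]
ft_force: [0.7, 0.2, 0.5]
grip_width: 0.0007
grip_force: 0.0
```

```bash
python3 - <<'E'
from rig import robot
import cv2,numpy as np
p=robot.camera('side')
a=p['pixels'][150:280,120:280,::-1];a=cv2.resize(a,None,fx=4,fy=4,interpolation=cv2.INTER_CUBIC)
cv2.imwrite('pics/c4.png',a)
for q in['plunger_a_top','pin_a_top']: print(q,[(np.round(d['at'],3).tolist(),round(d['score'],2)) for d in robot.place_of(p,q)[:3]])
E
```

```text
plunger_a_top [([0.534, 0.174, 0.174], 0.53)]
pin_a_top [([0.519, 0.273, 0.147], 0.62)]
```

View pics/c4.png

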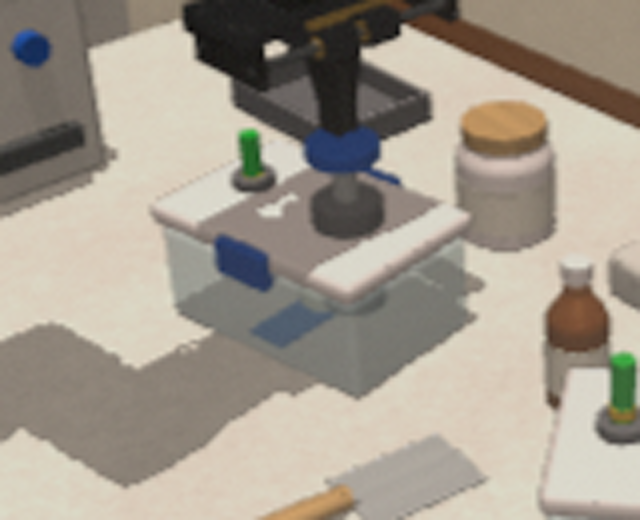

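The pin has risen to about 30 mm (crop (250,135)), with no yellow ring yet and the plunger up. I'll do three more strokes; any extra ones do nothing.

servo_tool(
  rows=[1,0,0,0.01,0,1,0,0,0.01,0,1,0,0,0.01,0,1,0,0,0.008,0,1,0,0,0,0],
)

```text
time: 6.87
position: [0.5356, 0.1743, 0.1178]
tool_rot: [0.707, 0.707, 0.002, 0.001]
ft_force: [-3.0, -0.7, 19.3]
grip_width: 0.0005
grip_force: 9.2
```

servo_tool(
  rows=[1,0,0,-0.019,0,1,0,0,-0.019,0,1,0,0,0,0,1,0,0,0,0,1,0,0,0,0],
)

```text
time: 7.28
position: [0.533, 0.1739, 0.1523]
tool_rot: [0.707, 0.707, -0.001, -0.001]
ft_force: [0.0, -1.0, 0.2]
grip_width: 0.0006
grip_force: 0.0
```

servo_tool(
  rows=[1,0,0,0,0,1,0,0,0,0,1,0,0,0,0,1,0,0,0,0,1,0,0,0,0],
)

```text
time: 7.7
position: [0.5338, 0.174, 0.1532]
tool_rot: [0.707, 0.707, -0.0, -0.0]
ft_force: [-0.1, 0.7, -0.8]
grip_width: 0.0004
grip_force: 0.0
```

servo_tool(
  rows=[1,0,0,0.01,0,1,0,0,0.01,0,1,0,0,0.01,0,1,0,0,0.008,0,1,0,0,0,0],
)

```text
time: 8.12
position: [0.5356, 0.1743, 0.1178]
tool_rot: [0.707, 0.707, 0.001, 0.001]
ft_force: [-3.2, 0.1, 18.6]
grip_width: 0.0005
grip_force: 9.2
```

servo_tool(
  rows=[1,0,0,-0.019,0,1,0,0,-0.019,0,1,0,0,0,0,1,0,0,0,0,1,0,0,0,0],
)

```text
time: 8.53
position: [0.5331, 0.1739, 0.1523]
tool_rot: [0.707, 0.707, -0.001, -0.001]
ft_force: [-0.6, 0.1, 0.1]
grip_width: 0.0003
grip_force: 0.0
```

servo_tool(
  rows=[1,0,0,0,0,1,0,0,0,0,1,0,0,0,0,1,0,0,0,0,1,0,0,0,0],
)

```text
time: 8.95
position: [0.5338, 0.174, 0.1532]
tool_rot: [0.707, 0.707, -0.0, -0.0]
ft_force: [-0.3, -0.2, -0.2]
grip_width: 0.0004
grip_force: 0.0
```

servo_tool(
  rows=[1,0,0,0.01,0,1,0,0,0.01,0,1,0,0,0.01,0,1,0,0,0.008,0,1,0,0,0,0],
)

```text
time: 9.37
position: [0.5356, 0.1743, 0.1178]
tool_rot: [0.707, 0.707, 0.001, 0.001]
ft_force: [-3.0, -0.7, 18.9]
grip_width: 0.0007
grip_force: 9.2
```

servo_tool(
  rows=[1,0,0,-0.025,0,1,0,0,-0.025,0,1,0,0,-0.025,0,1,0,0,0,0,1,0,0,0,0],
)

```text
time: 9.78
position: [0.5347, 0.1741, 0.1911]
tool_rot: [0.707, 0.707, 0.001, 0.001]
ft_force: [-0.3, -0.5, -0.4]
grip_width: 0.0004
grip_force: 0.0
```

servo_tool(
  rows=[1,0,0,0,0,1,0,0,0,0,1,0,0,0,0,1,0,0,0,0,1,0,0,0,0],
)

```text
time: 10.2
position: [0.5336, 0.1739, 0.1897]
tool_rot: [0.707, 0.707, -0.001, -0.001]
ft_force: [-0.4, -0.3, 0.4]
grip_width: 0.0007
grip_force: 0.0
```

```bash
python3 - <<'E'
from rig import robot
import cv2,numpy as np
p=robot.camera('side')
a=p['pixels'][150:280,120:280,::-1];a=cv2.resize(a,None,fx=4,fy=4,interpolation=cv2.INTER_CUBIC)
cv2.imwrite('pics/c5.png',a)
for q in['plunger_a_top','pin_a_top']: print(q,[(np.round(d['at'],3).tolist(),round(d['score'],2)) for d in robot.place_of(p,q)[:3]])
E
```

```text
plunger_a_top [([0.532, 0.175, 0.174], 0.76)]
pin_a_top [([0.521, 0.274, 0.157], 0.58)]
```

View pics/c5.png

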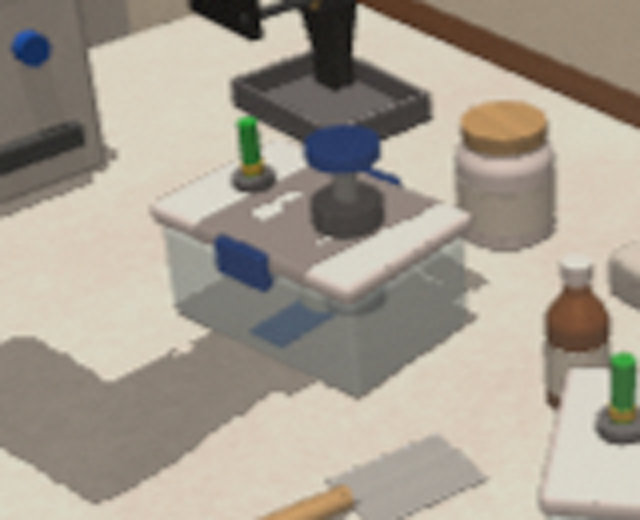

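The pin now stands fully out, top at 0.157 and yellow ring visible at (252,168). The plunger is up and the fingers are clear.

```bash
python3 -c "
from rig import robot
print(robot.hand_in())"
```

```text
the job is handed in; nothing more can be done
None
```

I pumped canister A's plunger with five full strokes; its pin now stands fully out (top at 157 mm, yellow ring showing), the plunger is back up, the fingers are clear, and the job is handed in (no verdict was returned).

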